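# Re-index the watch vise on its swivel base

### The arm

A 6-joint arm with a two-finger parallel gripper is mounted at the origin on the work surface. World frame = base frame: x ahead of the robot, y to its left, z up, the work surface at z = 0. Lengths are in m, angles in rad, forces in N, time in s.
With the tool pointing down it reaches from about 0.375 to 0.925 m from the base axis. Payload 5.7 kg.
Tool frame: the origin (TCP) lies midway between the tips of the shut fingers; the grasp point (between the pads) lies 19 mm behind it; z points along the fingers, y is the direction in which the jaws open and shut (so a half turn about z gives the same grasp; the last joint's range is limited). The gripper opens to 88 mm and grips with 3 to 60 N. Pads are 20 mm wide; open, the fingers measure 115 mm over their backs; the gripper's body (75 mm by 178 mm) begins 61 mm behind the grasp point.
Start: joints at [1.069, 0.359, 1.51, -0, 1.272, -0.115], TCP at [0.226, 0.556, 0.187] pointing down, gripper open.
Joint ranges: [-2.97, 2.97], [-1.01, 2.36], [0.21, 2.38], [-0.96, 4.11], [0.2, 2.71], [-2.98, 2.98]. Speed limits (rad/s): [2.39, 2.39, 3.14, 3.14, 3.14, 3.14].

### API

Orientations are given as a unit quaternion [x, y, z, w].
In Python, from bench import state, get_image, camera_params, close_job gives the robot as it stands.
- The arm moves only by the tool apply_moves, never from a script. Its argument "deltas" is a list of rows, each an object with "dr": the turn, a rotation vector about the tool's x, y, z in rad, a list of three; "offset": the shift along the tool's x, y, z in mm, a list of three; "claw": the gripper's target within -1 to 1 (shut at 1, half-way at 0, fully open at -1). In form: [{"dr": [wx, wy, wz], "offset": [tx, ty, tz], "claw": claw}, ...]. A call has 1 to 20 rows; each row is the pose to reach, as a shift and turn from the pose measured when the call began, along the tool's axes at that moment; what a row does not reach only later rows make up. A row lasts 1/8 s, in which the tool goes at most 62.5 mm and 10.7 degrees, less where a joint would pass 70% of its speed; a pose out of reach is approached as far as the arm can. A call with a gripper value outside its range is refused whole. The fingers move at their own pace and stop on an object; "grip_force" is the grip in N (left out, the last holds). Time passes only in rows, so rows that repeat a pose let the fingers close. It gives the time, the measured TCP pose, the force and the opening at its end, in the units of the state.
- state(): the state, without advancing time (a new reading comes with each control period).
- get_image(name): name is "side" or "top" or "wrist"; returns the picture (400x640x3 uint8, red, green, blue); there is no depth.
- camera_params(name): a dict with "camera_matrix" (3x3 intrinsics, pixels), "world_from_camera" (4x4, takes a point from camera to world coordinates); the wrist camera has in their place "mount" (4x4, takes a point from camera to tool coordinates, whose origin is the TCP and whose axes are the flange's). Camera axes: x right, y down, z forward; pixel columns grow to the right and rows downward; lengths in m; the calibration is good to about 2 mm. A picture is of the moment at which its call begins: read the wrist's pose just before it. camera_params takes no time and is no camera call.
- close_job(): hands the job in, once; it reports no verdict.
The state is a dict: "t": time; "joint_pos": joint angles; "qd": joint speeds; "tau": joint torques, N m; "position": TCP position; "tool_rot": TCP orientation; "ft_force": force on the tool from outside, world axes, zero at the start; "torque": the same for the moment, N m; "gripper_width": finger opening in m.
Only numpy, scipy, OpenCV 4.12 (cv2) and the standard library are available. Lean on these libraries where they do the work, as an engineer would, in place of code of your own. Each camera call takes 0.05 s, during which the arm holds its last target. There are 200 camera calls.

### The job

Turn the vise so the watch sits at the marked working angle: swing the red clamp lever back to its loose stop, swing the vise head by its black post until the white pointer stands at the red mark on the base, then tighten the lever again until it feels firm, but do not overtighten it. Do not touch the watch, leave the other things on the bench where they are, and let go at the end.

Things in the scene. Friction and masses are not known exactly. Their poses are not given: they have to be found in the camera images.
- vise_base: blue round base of the small bench vise, 176 mm across and 14 mm high, screwed to the bench; origin under its centre, on the swivel axis, at bench height; z up. The clamp lever is on its -y side, the pointer scale on its +y side. At head 0 the black post is on its +x side and the jaw screw on its -x side
- swivel_axis (a point): point on the vertical swivel axis of the head, 14 mm above the bench
- head (a joint): angle of the vise head on its base in rad, positive counter-clockwise seen from above. Runs about -0.95 to 0.95. When the clamp is loose it drags lightly (about 2 N at the post) and stays where left; when clamped it cannot be moved by under 25 N at the post
- post_top (a point): centre of the top of the black upright round swing post on the head's tail: 18 mm diameter, from 59 mm (top of the 20 mm wide tail arm) to 88 mm above the bench, 78 mm from the swivel axis; at head 0 it is on the base's +x side. It can turn in the fingers. Free room of 25 mm and more on both sides across the arm
- pointer_tip (a point): outer tip of the thin white pointer (4 mm wide) that sticks out of the head on its +y side, 67 mm from the swivel axis, 25 mm above the bench; turns with the head. At a head angle h it lies in the base's direction +y turned by h
- mark_tip (a point): inner end of the red stripe (4 mm wide, 20 mm long) on the base scale, 68 mm from the swivel axis, 15 mm above the bench; it marks the wanted pointer direction. It is fixed and always counter-clockwise of where the pointer starts, by 0.5 to 1.45 rad
- lever (a joint): angle of the clamp lever about its upright pivot, rad, positive = counter-clockwise from above = loosening; at 0 it points along the base's -y. Loose stop at 0.8; starts tight at -0.75 to -0.6. The worn swivel plate is thicker towards the mark: there the clamp bites earlier, at 0.2 to 0.6 depending on the head's angle, and is firm about 0.6 rad further on, so only the force tells
- lever_pivot (a point): point on the lever's pivot axis, 40 mm above the bench, 85 mm from the swivel axis on the base's -y side
- lever_top (a point): centre of the top of the red upright round grip at the lever's end: 16 mm diameter, from 52 to 78 mm above the bench (dark lever bar just below), 75 mm from the lever's pivot. It is a sleeve that spins freely on its pin. Moved in short slow steps, it takes a push of about 8.5 N square to the lever while turning freely; see clamp_shoe for the bite. It stays where left
- clamp_shoe: hidden brass shoe under the dark clamp strap, pressed on the head's plate by the lever. From the bite on, the push at the lever grip rises about 1 N per 0.1 rad: 11.5 N (shoe force 35 N) just holds, 13 to 14 N (60 to 70 N) is firm and right, 16 N (95 N) the most, over 17 N (110 N) damages it. These are read just after each slow step; while moving up to 1 N more. Loosening takes 3 to 9 N
- watch: steel diver's watch head without bracelet, 41 mm across and 12 mm thick, caseback up between the brass jaws on top of the head, origin under its centre on the swivel axis, 72.5 mm above the bench, top 85 mm; must not be touched
- bowl: cork-lined dark wood bowl, 100 mm across, 35 mm high, origin under its centre
- opener: black caseback opener lying on the bench, 128 mm long along its x, 22 mm high, origin under its middle
- bar_tool: yellow spring bar tool lying on the bench, 125 mm long along its x, 10 mm high, origin under its middle
- dome: glass dome cover with a knob, 76 mm across, 65 mm high, origin under its centre
- loupe: black eye loupe standing on the bench, 36 mm across, 30 mm high, origin under its centre
- cell_tray: white tray with button cells, 100 by 140 mm, 18 mm high, origin under its centre
- driver: small screwdriver lying on the bench, 110 mm long

How it is judged:
By the outcome, as a careful person would: the job done as asked, in the order asked, and still so for the second after the job is handed in, with the robot touching nothing.
It also fails if it takes over 67 s, if anything falls off the work surface, if the arm or the gripper's body presses on something with over 40 N, if the wrist force passes 120 N, or if a joint passes its speed limit or range.

## Working session

There is one attempt and no reset: what is moved stays moved. The work goes in short steps, Python scripts to look and compute and a tool call to move; the robot and the scene stay as the last step left them, time stands still between calls to the robot, and variables do not carry over. Pictures are saved under pics/ and viewed, about 8 in all and at most 12, crops included, and the job is handed in when it is done.

Besides the shell and the picture viewer there is one more tool, called after "Request:" in YAML: its name, and indented under it one key for each argument. apply_moves: Moves the arm, as the interface text tells. Its arguments: {"type":"object","properties":{"deltas":{"type":"array","items":{"type":"object","properties":{"dr":{"type":"array","items":{"type":"number"}},"offset":{"type":"array","items":{"type":"number"}},"claw":{"type":"number"}}}},"grip_force":{"type":"number"}},"required":["deltas"]}

```bash
mkdir -p pics; ls
python3 - <<'E'
from bench import *
import cv2,json,numpy as np
np.set_printoptions(precision=4,suppress=True)
print(state())
for n in("top","side"):
    im=get_image(n);cv2.imwrite(f"pics/{n}0.png",im[:,:,::-1])
    print(n,camera_params(n))
print(camera_params("wrist"))
E
```

```text
pics
{'t': 0.0, 'joint_pos': array([ 1.0689,  0.3595,  1.5114, -0.    ,  1.2725, -0.1151]), 'qd': array([-0.0002, -0.0006, -0.0004, -0.0006, -0.0008,  0.0004]), 'tau': array([  0.0013, -51.5374, -27.0728,   0.0678,   0.035 ,  -0.0001]), 'position': array([0.226 , 0.555 , 0.1857]), 'tool_rot': array([ 0.1922,  0.9814, -0.0009, -0.0003]), 'ft_force': array([-0.3841,  0.9091,  0.0947]), 'torque': array([0.0319, 0.0187, 0.0665]), 'gripper_width': 0.08754772384346504}
top {'camera_matrix': array([[417.8486,   0.    , 330.1408],
       [  0.    , 417.8486, 197.655 ],
       [  0.    ,   0.    ,   1.    ]]), 'world_from_camera': array([[ 0.0217, -0.9989,  0.0414,  0.5018],
       [-0.9994, -0.0228, -0.026 ,  0.05  ],
       [ 0.0269, -0.0408, -0.9988,  1.3414],
       [ 0.    ,  0.    ,  0.    ,  1.    ]])}
side {'camera_matrix': array([[370.5263,   0.    , 327.4275],
       [  0.    , 370.5263, 201.9352],
       [  0.    ,   0.    ,   1.    ]]), 'world_from_camera': array([[ 0.9204, -0.2874,  0.2652,  0.304 ],
       [-0.3906, -0.6439,  0.6578, -0.6042],
       [-0.0183, -0.7091, -0.7049,  0.7559],
       [ 0.    ,  0.    ,  0.    ,  1.    ]])}
{'camera_matrix': array([[319.7562,   0.    , 313.3667],
       [  0.    , 319.7562, 200.5294],
       [  0.    ,   0.    ,   1.    ]]), 'mount': array([[ 0.0004, -0.9567, -0.2911,  0.0797],
       [ 1.    ,  0.0001,  0.0008,  0.0008],
       [-0.0007, -0.2911,  0.9567, -0.1988],
       [ 0.    ,  0.    ,  0.    ,  1.    ]])}
```

View pics/top0.png

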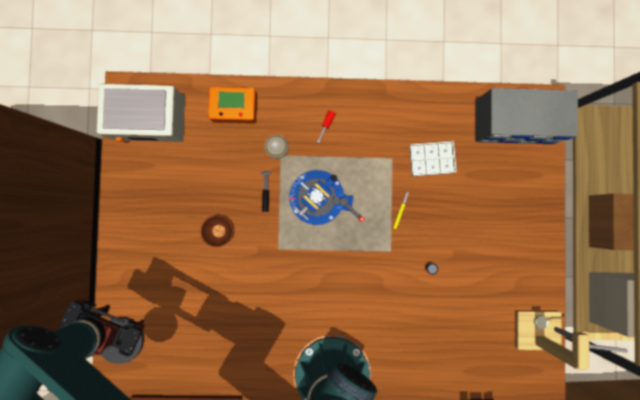

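View pics/side0.png

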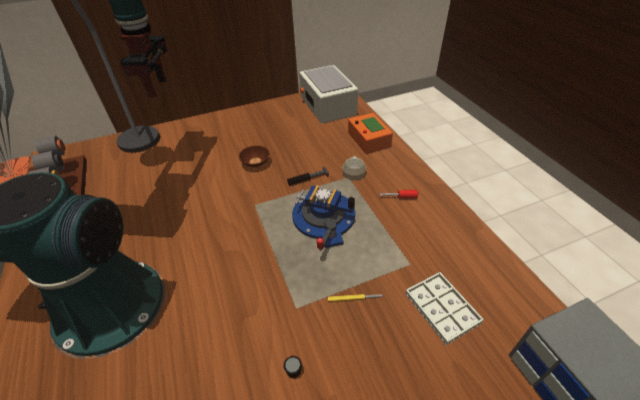

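The vise is near top pixel (317,196), with the red grip at (361,218) and the post at about (334,178). The bowl, opener, dome and other tools lie around it. I'll move above the vise for a close wrist view.

```bash
cat > h.py <<'E'
from bench import *
import cv2,numpy as np
from scipy.spatial.transform import Rotation as R
np.set_printoptions(precision=4,suppress=True)
def cam(n,s=None):
    p=camera_params(n);K=p["camera_matrix"]
    if n!="wrist": return K,p["world_from_camera"]
    T=np.eye(4);T[:3,:3]=R.from_quat(s["tool_rot"]).as_matrix();T[:3,3]=s["position"]
    return K,T@p["mount"]
def ray(c,u,v,z):
    K,T=c;d=T[:3,:3]@np.linalg.inv(K)@[u,v,1];o=T[:3,3]
    return o+d*(z-o[2])/d[2]
def proj(c,P):
    K,T=c;q=K@(T[:3,:3].T@(np.asarray(P)-T[:3,3]));return q[:2]/q[2]
def tool(s,v): # world vector (m) to tool mm
    return R.from_quat(s["tool_rot"]).inv().apply(v)*1000
E
python3 - <<'E'
from h import *
s=state();c=cam("top")
for u,v,z in((317,196,.05),(361,218,.078),(334,178,.088)): print(ray(c,u,v,z))
print(R.from_quat(s["tool_rot"]).as_matrix())
print(tool(s,np.array([.40,.08,.26])-s["position"]))
E
```

```text
[0.5595 0.0572 0.05  ]
[ 0.4947 -0.0776  0.078 ]
[0.6132 0.0071 0.088 ]
[[-0.9261  0.3772 -0.0008]
 [ 0.3772  0.9261 -0.0014]
 [ 0.0002 -0.0016 -1.    ]]
[-340.323  -374.4727  -73.6505]
```

Request:
apply_moves:
  deltas:
    - {"offset":[-40,-39,-10],"dr":[0,0,0],"claw":-1}
    - {"offset":[-80,-78,-20],"dr":[0,0,0],"claw":-1}
    - {"offset":[-120,-117,-30],"dr":[0,0,0],"claw":-1}
    - {"offset":[-160,-156,-40],"dr":[0,0,0],"claw":-1}
    - {"offset":[-200,-195,-50],"dr":[0,0,0],"claw":-1}
    - {"offset":[-240,-234,-60],"dr":[0,0,0],"claw":-1}
    - {"offset":[-280,-273,-64],"dr":[0,0,0],"claw":-1}
    - {"offset":[-320,-312,-64],"dr":[0,0,0],"claw":-1}
    - {"offset":[-364,-354,-64],"dr":[0,0,0],"claw":-1}
    - {"offset":[-364,-354,-64],"dr":[0,0,0],"claw":-1}
    - {"offset":[-364,-354,-64],"dr":[0,0,0],"claw":-1}

```text
t: 1.48
position: [0.4291, 0.0902, 0.25]
tool_rot: [0.193, 0.981, -0.001, -0.001]
ft_force: [-0.4, -0.1, -0.0]
gripper_width: 0.0878
```

Run:
```python
from h import *
import pickle
s=state();im=get_image("wrist");pickle.dump((s,im),open("w1.pkl","wb"))
print(s["t"],s["position"],s["ft_force"])
c=cam("wrist",s);print(proj(c,[.56,.057,.03]))
u,v=proj(c,[.56,.057,.03]).astype(int)
x0=max(0,u-130);y0=max(0,v-110);cr=im[y0:y0+220,x0:x0+260]
print(x0,y0)
cv2.imwrite("pics/w1.png",cv2.resize(cr,None,fx=3,fy=2.7 if 0 else 3,interpolation=cv2.INTER_CUBIC)[:600,:800,::-1])
```

```text
1.475 [0.4291 0.0902 0.25  ] [-0.4243 -0.0619 -0.0263]
[325.8251 257.693 ]
195 147
```

View pics/w1.png

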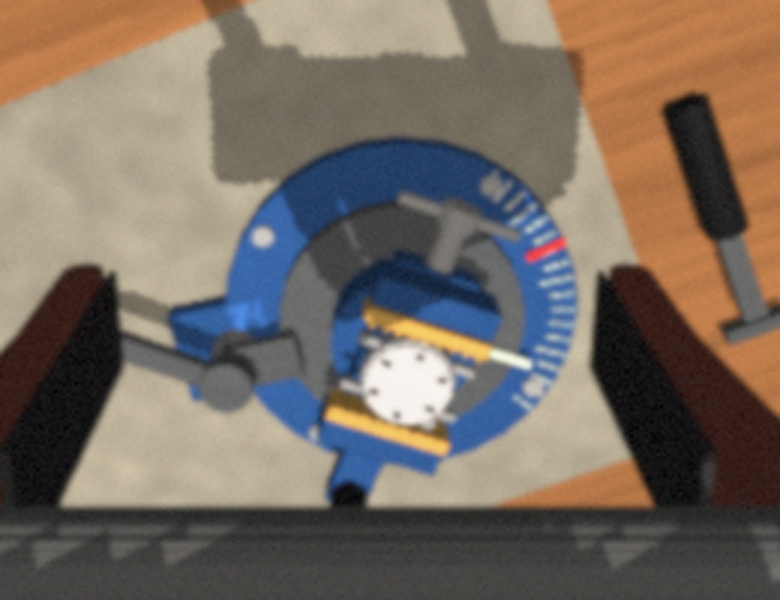

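The wrist crop shows the pointer tip at (530,367) and the red mark's inner end at (527,258). The post top is at (348,495) and the lever pivot near (225,385). The left finger hides the grip, so I'll shift 100 mm forward.

Request:
apply_moves:
  deltas:
    - {"offset":[-50,5,0],"dr":[0,0,0],"claw":-1}
    - {"offset":[-100,10,0],"dr":[0,0,0],"claw":-1}
    - {"offset":[-104,10,0],"dr":[0,0,0],"claw":-1}
    - {"offset":[-104,10,0],"dr":[0,0,0],"claw":-1}

```text
t: 2.02
position: [0.5277, 0.0624, 0.2493]
tool_rot: [0.191, 0.982, -0.001, -0.002]
ft_force: [-0.5, 0.1, 0.1]
gripper_width: 0.0878
```

Run:
```python
from h import *
import pickle
s=state();im=get_image("wrist");pickle.dump((s,im),open("w2.pkl","wb"))
c=cam("wrist",s)
u,v=proj(c,[.56,.03,.03]).astype(int)
x0=max(0,u-130);y0=max(0,v-110);cr=im[y0:y0+200,x0:x0+266]
print(s["position"],x0,y0)
cv2.imwrite("pics/w2.png",cv2.resize(cr,None,fx=3,fy=3,interpolation=cv2.INTER_CUBIC)[:600,:800,::-1])
```

```text
[0.5277 0.0624 0.2493] 169 87
```

View pics/w2.png

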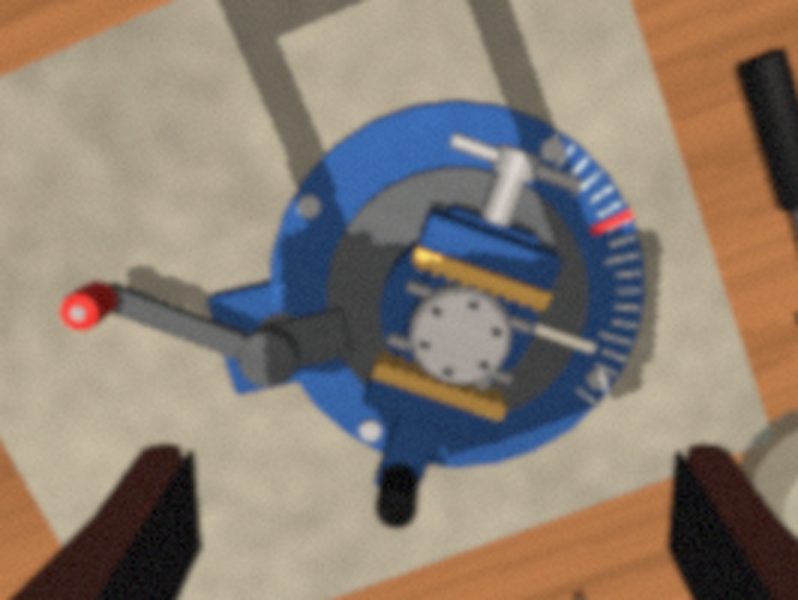

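Everything is visible in this crop:
- grip top at (81,312)
- lever pivot at about (268,357)
- pointer tip at (595,348)
- mark's inner end at (593,229)
- post top at (397,508)

I'll fit the base circle and cast rays for these points.

```bash
cat > m.py <<'E'
from h import *
import pickle
from scipy.optimize import least_squares
s,im=pickle.load(open("w2.pkl","rb"));c=cam("wrist",s)
w=lambda x,y,z: ray(c,169+x/3,87+y/3,z)
grip,pc,pt,mk,post=w(81,312,.078),w(268,357,.045),w(595,348,.025),w(593,229,.015),w(397,508,.088)
edge=[w(x,y,.014) for x,y in((272,270),(644,290),(637,240),(470,467),(540,457),(600,405),(285,370))]
edge+=[w(x,y,.0) for x,y in((450,101),(530,112),(350,135),(400,110))]
e=np.array(edge)[:,:2]
f=least_squares(lambda q:np.hypot(*(e-q).T)-.088,[.56,.057],loss="soft_l1",f_scale=.001)
print("centre edge",f.x,f.fun*1000)
def dists(q): return [np.hypot(*(p[:2]-q))*1000 for p in(pt,mk,post,pc)]
print("dists 67 68 78 85",dists(f.x))
ang=lambda p,q=f.x:np.arctan2(*(p[:2]-q)[::-1])
print("grip",grip,"post",post,"pivot",pc,"lever len",np.hypot(*(grip-pc)[:2]))
print("ang ptr,mark,post,pivot",ang(pt),ang(mk),ang(post),ang(pc))
E
python3 m.py
```

```text
centre edge [0.5601 0.0616] [-1.8059 -0.4888 -0.9912 -1.415   3.0492  0.0944  0.9835  0.1452  1.6878
 -0.224  -0.0259]
dists 67 68 78 85 [np.float64(67.6107825190948), np.float64(69.9971402939678), np.float64(75.86018539403362), np.float64(85.80375017886409)]
grip [ 0.4942 -0.075   0.078 ] post [0.6167 0.0112 0.088 ] pivot [ 0.5469 -0.0232  0.045 ] lever len 0.0739335462735356
ang ptr,mark,post,pivot 0.8626857401717657 1.6638264075261362 -0.7276473294517933 -1.7249340133043116
```

Distances come out at 67.6, 70.0, 75.9 and 85.8 against 67, 68, 78 and 85 mm, which is consistent. So head ≈ -0.55, mark ≈ +0.25 (a swing of about 0.80) and lever ≈ -0.64. I'll go above the grip with the jaws along world x.

Request:
apply_moves:
  deltas:
    - {"offset":[-3,-18,10],"dr":[0,0,0.16],"claw":0}
    - {"offset":[-5,-36,25],"dr":[0,0,0.32],"claw":0}
    - {"offset":[-8,-54,40],"dr":[0,0,0.48],"claw":0}
    - {"offset":[-10,-72,55],"dr":[0,0,0.64],"claw":0}
    - {"offset":[-13,-90,70],"dr":[0,0,0.8],"claw":0}
    - {"offset":[-16,-108,85],"dr":[0,0,0.96],"claw":0}
    - {"offset":[-18,-126,100],"dr":[0,0,1.12],"claw":0}
    - {"offset":[-21,-140,115],"dr":[0,0,1.25],"claw":0}
    - {"offset":[-21,-140,119],"dr":[0,0,1.25],"claw":0}
    - {"offset":[-21,-140,119],"dr":[0,0,1.25],"claw":0}

```text
t: 3.32
position: [0.4932, -0.0743, 0.131]
tool_rot: [0.728, 0.685, -0.001, -0.001]
ft_force: [0.2, 0.4, 0.5]
gripper_width: 0.0437
```

Run:
```python
from h import *
s=state();im=get_image("wrist");c=cam("wrist",s)
h=cv2.cvtColor(im,cv2.COLOR_RGB2HSV)
m=((h[...,0]<7)|(h[...,0]>173))&(h[...,1]>170)&(h[...,2]>110)
n,l,st,ce=cv2.connectedComponentsWithStats(m.astype(np.uint8))
for i in range(1,n):
    if st[i,4]>60: print(st[i],ce[i],ray(c,*ce[i],.07))
print(s["position"],s["joint_pos"],s["ft_force"],s["gripper_width"],proj(c,[.4942,-.075,.078]))
cv2.imwrite("pics/w3.png",im[:,:,::-1])
```

```text
[625  41  15  25 186] [634.4355  54.2957] [0.7388 0.0267 0.07  ]
[305 193  17  23 233] [313.0129 204.0515] [ 0.4934 -0.0756  0.07  ]
[ 0.4932 -0.0743  0.131 ] [-0.2871  0.2789  1.7896 -0.0014  1.0769 -0.2258] [0.1917 0.3601 0.4581] 0.043676816561430645 [313.896  206.2121]
```

View pics/w3.png

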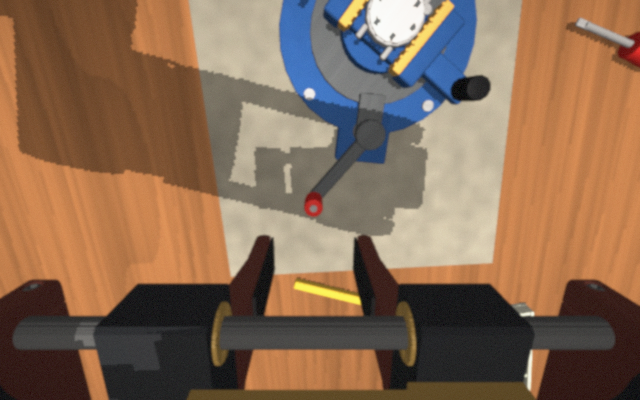

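The grip is centred between the fingers at pixel (313,204), about 1 mm off the TCP. Now I'll descend and close.

Request:
apply_moves:
  deltas:
    - {"offset":[-1,0,30],"dr":[0,0,0],"claw":0}
    - {"offset":[-1,0,60],"dr":[0,0,0],"claw":0}
    - {"offset":[-1,0,76],"dr":[0,0,0],"claw":0}
    - {"offset":[-1,0,76],"dr":[0,0,0],"claw":0}
    - {"offset":[-1,0,76],"dr":[0,0,0],"claw":1}
    - {"offset":[-1,0,76],"dr":[0,0,0],"claw":1}
    - {"offset":[-1,0,76],"dr":[0,0,0],"claw":1}
    - {"offset":[-1,0,76],"dr":[0,0,0],"claw":1}
  grip_force: 40

```text
t: 4.38
position: [0.4937, -0.0756, 0.0556]
tool_rot: [0.728, 0.685, -0.001, -0.001]
ft_force: [-0.1, -0.8, 0.4]
gripper_width: 0.0076
```

```bash
cat > arc.py <<'E'
# prints tool-frame offsets (mm) along an arc about centre, from now, for given turn angles
from h import *
import sys
def arc(cx,cy,angs,r=None):
    s=state();p=s["position"][:2];q=np.array([cx,cy]);d=p-q
    a0=np.arctan2(d[1],d[0]);r0=np.hypot(*d)
    print("pos",s["position"],"ang",a0,"rad",r0*1000,"F",s["ft_force"],"w",s["gripper_width"],"t",s["t"],"j6",s["joint_pos"][5])
    for a in angs:
        t=q+(r or r0)*np.array([np.cos(a0+a),np.sin(a0+a)])
        print(round(a,3),np.round(tool(s,np.r_[t-p,0]),1))
E
python3 - <<'E'
from arc import *
arc(.5469,-.0232,np.arange(1,15)*.1)
E
```

```text
pos [ 0.4937 -0.0756  0.0556] ang -2.3643157204742677 rad 74.64677689431949 F [-0.0926 -0.7998  0.4474] w 0.0075578082261914545 t 4.375 j6 -0.22730169120909652
0.1 [-4.7  5.8 -0. ]
0.2 [-8.8 12.  -0. ]
0.3 [-12.3  18.6  -0. ]
0.4 [-15.1  25.6  -0.1]
0.5 [-17.1  32.7  -0.1]
0.6 [-18.5  40.1  -0.1]
0.7 [-19.1  47.5  -0.1]
0.8 [-19.   55.   -0.1]
0.9 [-18.1  62.4  -0.1]
1.0 [-16.5  69.6  -0.2]
1.1 [-14.2  76.7  -0.2]
1.2 [-11.1  83.6  -0.2]
1.3 [-7.5 90.  -0.2]
1.4 [-3.1 96.1 -0.2]
```

Run:
```python
from h import *
s=state();im=get_image("wrist");c=cam("wrist",s)
print(s["gripper_width"],s["position"],proj(c,s["position"]),proj(c,[.4937,-.0756,.078]))
cv2.imwrite("pics/w4.png",cv2.resize(im[130:330,200:440],None,fx=3,fy=3)[:,:,::-1])
```

```text
0.0075578082261914545 [ 0.4937 -0.0756  0.0556] [312.2277 229.7385] [312.034  243.9143]
```

View pics/w4.png

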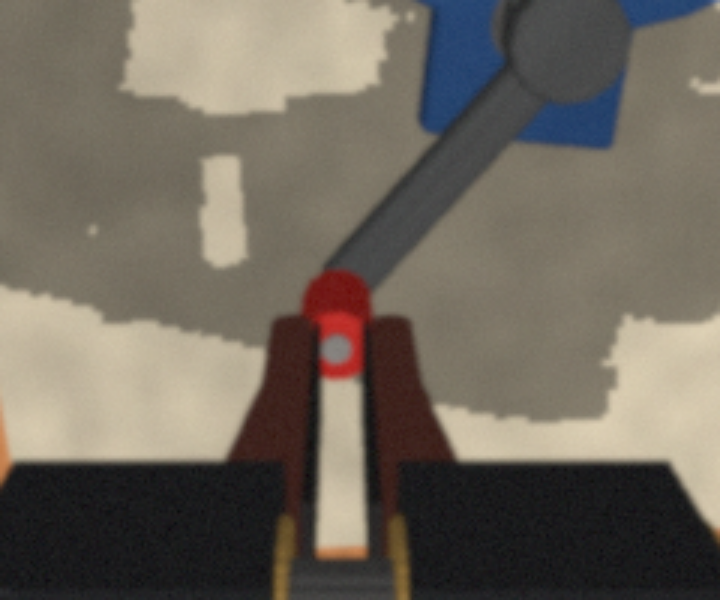

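The grip is held between the pads. Now I'll swing the lever loose along the arc.

Request:
apply_moves:
  deltas:
    - {"offset":[-2.4,2.8,0],"dr":[0,0,0],"claw":1}
    - {"offset":[-4.7,5.8,0],"dr":[0,0,0],"claw":1}
    - {"offset":[-8.8,12,0],"dr":[0,0,0],"claw":1}
    - {"offset":[-12.3,18.6,0],"dr":[0,0,0],"claw":1}
    - {"offset":[-15.1,25.6,0],"dr":[0,0,0],"claw":1}
    - {"offset":[-17.1,32.7,0],"dr":[0,0,0],"claw":1}
    - {"offset":[-18.5,40.1,0],"dr":[0,0,0],"claw":1}
    - {"offset":[-19.1,47.5,0],"dr":[0,0,0],"claw":1}

```text
t: 5.42
position: [0.5404, -0.0976, 0.0553]
tool_rot: [0.728, 0.685, -0.001, -0.001]
ft_force: [-0.2, 0.9, 0.3]
gripper_width: 0.0005
```

Run:
```python
from arc import *
arc(.5469,-.0232,np.arange(1,10)*.1)
```

```text
pos [ 0.5404 -0.0976  0.0553] ang -1.658548036444733 rad 74.69402256036594 F [-0.2458  0.8716  0.3466] w 0.0004747017437781686 t 5.425 j6 -0.24162122787966225
0.1 [ 0.2  7.5 -0. ]
0.2 [ 1.1 14.9 -0. ]
0.3 [ 2.7 22.2 -0.1]
0.4 [ 5.1 29.2 -0.1]
0.5 [ 8.2 36.  -0.1]
0.6 [11.9 42.5 -0.1]
0.7 [16.3 48.6 -0.1]
0.8 [21.2 54.2 -0.2]
0.9 [26.7 59.2 -0.2]
```

The fingers are now shut, so the grip slipped out. I'll look.

Run:
```python
from h import *
s=state();im=get_image("wrist");c=cam("wrist",s)
print(s["gripper_width"],s["position"],s["t"])
cv2.imwrite("pics/w5.png",cv2.resize(im[0:330,160:520],None,fx=1.8,fy=1.8)[:,:,::-1])
```

```text
0.0004747017437781686 [ 0.5404 -0.0976  0.0553] 5.425
```

View pics/w5.png

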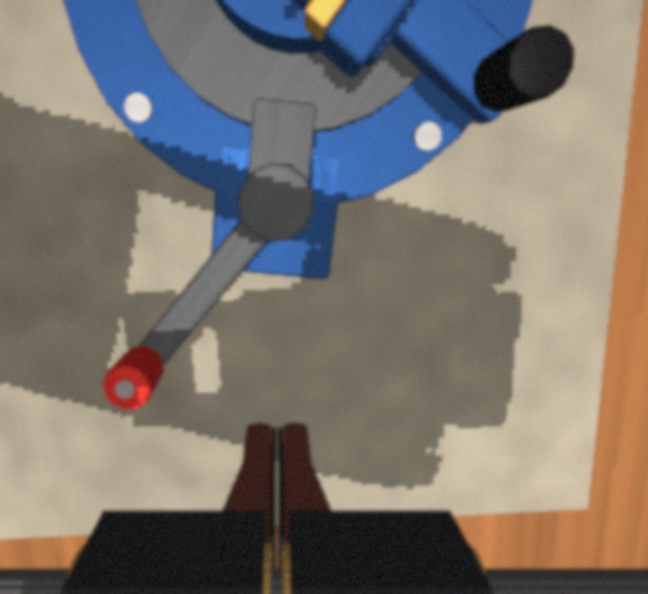

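Run:
```python
from h import *
s=state();c=cam("wrist",s)
u,v=160+125/1.8,388/1.8
for z in(.06,.07,.078,.09):print(z,ray(c,u,v,z))
pu,pv=160+275/1.8,202/1.8
for z in(.04,.05,.06):print("piv",z,ray(c,pu,pv,z))
print(proj(c,[.4937,-.0756,.078]))
for p in((10,0,0),(-10,0,0),(0,0,0),(10,0,-10),(0,0,-19)):
    print(p,proj(c,s["position"]+R.from_quat(s["tool_rot"]).apply(np.array(p)/1000)))
```

```text
0.06 [ 0.4891 -0.083   0.06  ]
0.07 [ 0.4921 -0.0796  0.07  ]
0.078 [ 0.4945 -0.0769  0.078 ]
0.09 [ 0.4982 -0.0728  0.09  ]
piv 0.04 [ 0.5466 -0.0227  0.04  ]
piv 0.05 [ 0.5466 -0.0224  0.05  ]
piv 0.06 [ 0.5467 -0.0222  0.06  ]
[227.7005 213.5275]
(10, 0, 0) [312.2161 215.6271]
(-10, 0, 0) [312.2364 243.4724]
(0, 0, 0) [312.2264 229.739 ]
(10, 0, -10) [312.1638 220.961 ]
(0, 0, -19) [312.1251 241.4814]
```

The lever did not move: the sleeve is still at (0.494,-0.076). The finger gap in pixels (161 px at 87.8 mm, 85 px at 43.7 mm) puts the visible fingertips about 36 mm behind the reported TCP, so the fingers closed above the sleeve. I'll lift, open, go back over it and descend deeper, watching the force.

Request:
apply_moves:
  deltas:
    - {"offset":[0,0,-20],"dr":[0,0,0],"claw":1}
    - {"offset":[0,0,-40],"dr":[0,0,0],"claw":0}
    - {"offset":[9,-24,-45],"dr":[0,0,0],"claw":0}
    - {"offset":[18.5,-47.5,-45],"dr":[0,0,0],"claw":0}
    - {"offset":[18.5,-47.5,-45],"dr":[0,0,0],"claw":0}
    - {"offset":[18.5,-47.5,-20],"dr":[0,0,0],"claw":0}
    - {"offset":[18.5,-47.5,0],"dr":[0,0,0],"claw":0}
    - {"offset":[18.5,-47.5,10],"dr":[0,0,0],"claw":0}
    - {"offset":[18.5,-47.5,20],"dr":[0,0,0],"claw":0}
    - {"offset":[18.5,-47.5,20],"dr":[0,0,0],"claw":0}

```text
t: 6.72
position: [0.4953, -0.0766, 0.0351]
tool_rot: [0.728, 0.685, -0.001, -0.001]
ft_force: [-0.1, -0.4, -0.6]
gripper_width: 0.0439
```

Run:
```python
from h import *
s=state();im=get_image("wrist");c=cam("wrist",s)
print(s["gripper_width"],s["position"],s["ft_force"],s["t"],proj(c,[.494,-.0762,.078]))
cv2.imwrite("pics/w6.png",cv2.resize(im[130:330,200:440],None,fx=3,fy=3)[:,:,::-1])
```

```text
0.043919295073229385 [ 0.4953 -0.0766  0.0351] [-0.0742 -0.364  -0.6186] 6.725 [309.3397 259.3896]
```

View pics/w6.png

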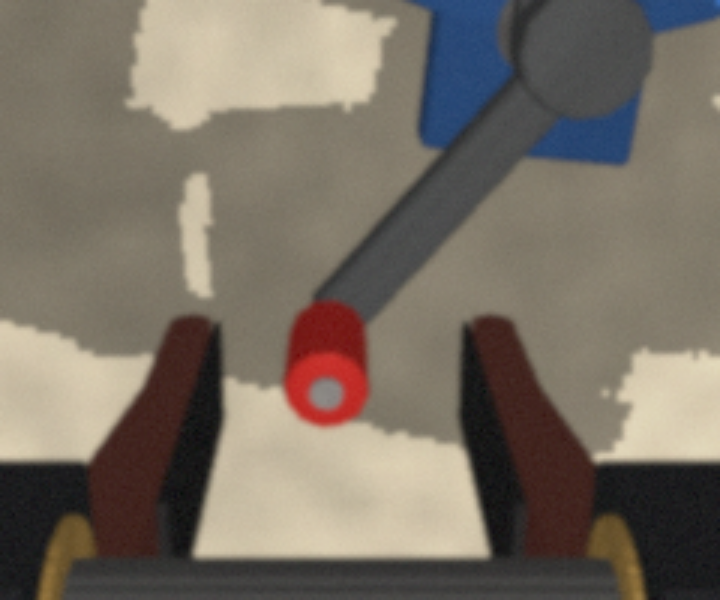

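The sleeve now stands between the fingers, with its top at crop (326,392) and the tips about level with that top. I'll go 18 mm lower, then close.

Request:
apply_moves:
  deltas:
    - {"offset":[0,-1,6],"dr":[0,0,0],"claw":0}
    - {"offset":[0,-1,12],"dr":[0,0,0],"claw":0}
    - {"offset":[0,-1,18],"dr":[0,0,0],"claw":0}
    - {"offset":[0,-1,18],"dr":[0,0,0],"claw":0.5}
    - {"offset":[0,-1,18],"dr":[0,0,0],"claw":1}
    - {"offset":[0,-1,18],"dr":[0,0,0],"claw":1}
    - {"offset":[0,-1,18],"dr":[0,0,0],"claw":1}
    - {"offset":[0,-1,18],"dr":[0,0,0],"claw":1}
  grip_force: 40

```text
t: 7.78
position: [0.4928, -0.0763, 0.0174]
tool_rot: [0.728, 0.685, -0.002, -0.001]
ft_force: [-6.5, -1.5, 4.3]
gripper_width: 0.0152
```

Run:
```python
from arc import *
arc(.5469,-.0232,np.arange(1,16)*.1,r=.075)
```

```text
pos [ 0.4928 -0.0763  0.0174] ang -2.3661419401446375 rad 75.78822736155672 F [-6.465  -1.4721  4.2853] w 0.015177661863769332 t 7.775 j6 -0.2285496498483796
0.1 [-4.2  6.3 -0. ]
0.2 [-8.3 12.6 -0. ]
0.3 [-11.8  19.2  -0.1]
0.4 [-14.6  26.2  -0.1]
0.5 [-16.7  33.4  -0.1]
0.6 [-18.1  40.7  -0.2]
0.7 [-18.7  48.2  -0.2]
0.8 [-18.6  55.7  -0.2]
0.9 [-17.7  63.1  -0.3]
1.0 [-16.1  70.5  -0.3]
1.1 [-13.8  77.6  -0.3]
1.2 [-10.8  84.5  -0.3]
1.3 [-7.1 91.  -0.4]
1.4 [-2.8 97.1 -0.4]
1.5 [  2.2 102.8  -0.4]
```

Gripped: width is 15.2 mm. Now I'll swing the lever loose, checking halfway.

Request:
apply_moves:
  deltas:
    - {"offset":[-2.1,3.1,0],"dr":[0,0,0],"claw":1}
    - {"offset":[-4.2,6.3,0],"dr":[0,0,0],"claw":1}
    - {"offset":[-6.3,9.5,0],"dr":[0,0,0],"claw":1}
    - {"offset":[-8.3,12.6,0],"dr":[0,0,0],"claw":1}
    - {"offset":[-11.8,19.2,0],"dr":[0,0,0],"claw":1}
    - {"offset":[-14.6,26.2,0],"dr":[0,0,0],"claw":1}
    - {"offset":[-16.7,33.4,0],"dr":[0,0,0],"claw":1}
    - {"offset":[-18.1,40.7,0],"dr":[0,0,0],"claw":1}
    - {"offset":[-18.7,48.2,0],"dr":[0,0,0],"claw":1}

```text
t: 8.9
position: [0.5363, -0.0966, 0.0172]
tool_rot: [0.728, 0.685, -0.003, -0.004]
ft_force: [-9.5, 2.8, 10.7]
gripper_width: 0.0151
```

Run:
```python
from arc import *
arc(.5469,-.0232,np.arange(1,10)*.1,r=.075)
```

```text
pos [ 0.5363 -0.0966  0.0172] ang -1.7140004715549413 rad 74.13417286436544 F [-9.4846  2.7712 10.7099] w 0.01506699214324121 t 8.9 j6 -0.2417946758746357
0.1 [-1.1  7.4 -0.1]
0.2 [-0.6 14.9 -0.2]
0.3 [ 0.7 22.3 -0.2]
0.4 [ 2.6 29.5 -0.3]
0.5 [ 5.3 36.5 -0.4]
0.6 [ 8.7 43.2 -0.4]
0.7 [12.7 49.5 -0.5]
0.8 [17.4 55.4 -0.6]
0.9 [22.6 60.8 -0.6]
```

Request:
apply_moves:
  deltas:
    - {"offset":[-1.1,7.4,-1],"dr":[0,0,0],"claw":1}
    - {"offset":[-0.6,14.9,-1.5],"dr":[0,0,0],"claw":1}
    - {"offset":[0.7,22.3,-1.5],"dr":[0,0,0],"claw":1}
    - {"offset":[2.6,29.5,-1.5],"dr":[0,0,0],"claw":1}
    - {"offset":[5.3,36.5,-1.5],"dr":[0,0,0],"claw":1}
    - {"offset":[8.7,43.2,-1.5],"dr":[0,0,0],"claw":1}
    - {"offset":[12.7,49.5,-1.5],"dr":[0,0,0],"claw":1}
    - {"offset":[17.4,55.4,-1.5],"dr":[0,0,0],"claw":1}
    - {"offset":[18.4,56.6,-1.5],"dr":[0,0,0],"claw":1}

```text
t: 10.02
position: [0.5893, -0.0817, 0.0173]
tool_rot: [0.728, 0.686, -0.006, -0.007]
ft_force: [-12.3, -5.3, 6.7]
gripper_width: 0.0155
```

Run:
```python
from arc import *
arc(.5469,-.0232,[.03,.06,.1],r=.075)
```

```text
pos [ 0.5893 -0.0817  0.0173] ang -0.9442244089125169 rad 72.263103358144 F [-12.2717  -5.3061   6.732 ] w 0.015472688510807124 t 10.025 j6 -0.18948844844069404
0.03 [-0.7  3.5 -0.1]
0.06 [ 0.8  5.1 -0.1]
0.1 [ 2.9  7.3 -0.1]
```

Request:
apply_moves:
  deltas:
    - {"offset":[0.3,3.5,0],"dr":[0,0,0],"claw":1}
    - {"offset":[2.5,5.7,0],"dr":[0,0,0],"claw":1}
    - {"offset":[2.5,5.7,0],"dr":[0,0,0],"claw":1}

```text
t: 10.4
position: [0.5889, -0.0817, 0.017]
tool_rot: [0.727, 0.686, -0.011, -0.009]
ft_force: [-15.9, -10.3, 12.1]
gripper_width: 0.0152
```

Run:
```python
from arc import *
arc(.5469,-.0232,[.03,.06,.1],r=.075)
```

```text
pos [ 0.5889 -0.0817  0.017 ] ang -0.9478926965326706 rad 72.07315570050696 F [-15.8738 -10.3248  12.1009] w 0.015203840558219592 t 10.4 j6 -0.18375253823018325
0.03 [-0.8  3.6 -0.1]
0.06 [ 0.7  5.2 -0.2]
0.1 [ 2.7  7.4 -0.2]
```

The lever is at its loose stop: there is no motion and the force has risen to 19 N. I'll relax, open and lift.

Request:
apply_moves:
  deltas:
    - {"offset":[0,0,0],"dr":[0,0,0],"claw":1}
    - {"offset":[0,0,0],"dr":[0,0,0],"claw":0}
    - {"offset":[0,0,0],"dr":[0,0,0],"claw":0}
    - {"offset":[0,0,0],"dr":[0,0,0],"claw":0}
    - {"offset":[0,0,-40],"dr":[0,0,0],"claw":0}
    - {"offset":[0,0,-80],"dr":[0,0,0],"claw":0}
    - {"offset":[0,0,-110],"dr":[0,0,0],"claw":0}
    - {"offset":[0,0,-110],"dr":[0,0,0],"claw":0}

```text
t: 11.4
position: [0.5946, -0.082, 0.1294]
tool_rot: [0.727, 0.686, -0.01, -0.007]
ft_force: [0.5, -0.1, -1.4]
gripper_width: 0.0439
```

```bash
cat > go.py <<'E'
# go.py x y z yaw_of_tool_y : prints offset and dr from now
from h import *
import sys
x,y,z,a=map(float,sys.argv[1:5]);s=state()
Y=np.array([np.cos(a),np.sin(a),0]);Z=np.array([0,0,-1.]);X=np.cross(Y,Z)
M=R.from_matrix(np.c_[X,Y,Z]);C=R.from_quat(s["tool_rot"])
print("pos",s["position"],"t",s["t"],"F",s["ft_force"],"w",s["gripper_width"])
print("offset",np.round(tool(s,np.array([x,y,z])-s["position"]),1),"dr",np.round((C.inv()*M).as_rotvec(),3))
E
python3 go.py .617 .0115 .11 1.2
```

```text
pos [ 0.5946 -0.082   0.1294] t 11.4 F [ 0.4788 -0.1287 -1.4014] w 0.043922180195803406
offset [94.7 17.4 18.6] dr [-0.023 -0.011 -1.257]
```

Request:
apply_moves:
  deltas:
    - {"offset":[12,2,2],"dr":[-0.003,-0.001,-0.16],"claw":0.2}
    - {"offset":[24,4,5],"dr":[-0.006,-0.003,-0.32],"claw":0.2}
    - {"offset":[36,6,7],"dr":[-0.009,-0.004,-0.48],"claw":0.2}
    - {"offset":[48,8,9],"dr":[-0.012,-0.006,-0.64],"claw":0.2}
    - {"offset":[60,11,11],"dr":[-0.015,-0.007,-0.8],"claw":0.2}
    - {"offset":[72,13,14],"dr":[-0.018,-0.008,-0.96],"claw":0.2}
    - {"offset":[84,15,16],"dr":[-0.021,-0.01,-1.12],"claw":0.2}
    - {"offset":[94.7,17.4,18.6],"dr":[-0.023,-0.011,-1.257],"claw":0.2}
    - {"offset":[94.7,17.4,18.6],"dr":[-0.023,-0.011,-1.257],"claw":0.2}
    - {"offset":[94.7,17.4,18.6],"dr":[-0.023,-0.011,-1.257],"claw":0.2}

```text
t: 12.65
position: [0.6164, 0.0113, 0.1091]
tool_rot: [0.186, 0.983, -0.0, -0.001]
ft_force: [0.7, -0.4, -0.0]
gripper_width: 0.0351
```

Run:
```python
from h import *
s=state();im=get_image("wrist");c=cam("wrist",s)
print(s["gripper_width"],s["position"],s["tool_rot"],s["t"],proj(c,[.617,.0115,.088]))
cv2.imwrite("pics/w7.png",cv2.resize(im[50:330,170:500],None,fx=2,fy=2)[:,:,::-1])
```

```text
0.03507687028983936 [0.6164 0.0113 0.1091] [ 0.1857  0.9826 -0.0002 -0.0007] 12.65 [312.6078 217.873 ]
```

View pics/w7.png

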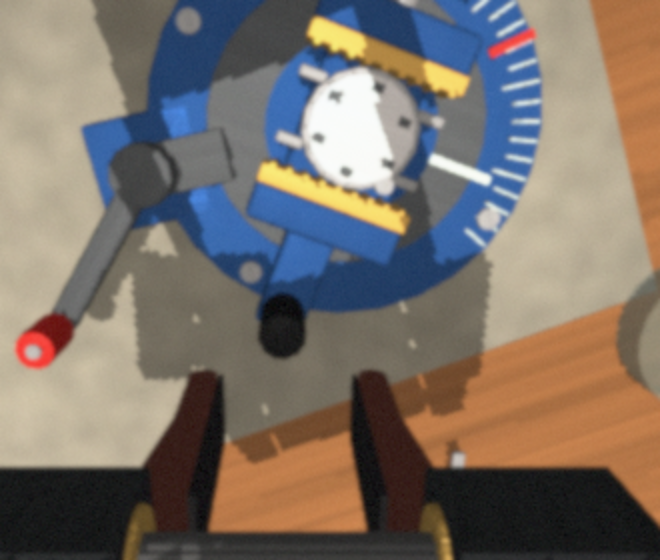

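The post top at crop (283,333) is within about 1 mm of the prediction, and the lever sits at the loose side. I'll descend and grip the post.

Request:
apply_moves:
  deltas:
    - {"offset":[0,0,30],"dr":[0,0,0],"claw":0.2}
    - {"offset":[0,0,60],"dr":[0,0,0],"claw":0.2}
    - {"offset":[0,0,75],"dr":[0,0,0],"claw":0.2}
    - {"offset":[0,0,81],"dr":[0,0,0],"claw":0.2}
    - {"offset":[0,0,81],"dr":[0,0,0],"claw":1}
    - {"offset":[0,0,81],"dr":[0,0,0],"claw":1}
    - {"offset":[0,0,81],"dr":[0,0,0],"claw":1}
    - {"offset":[0,0,81],"dr":[0,0,0],"claw":1}
  grip_force: 20

```text
t: 13.7
position: [0.6176, 0.0105, 0.0293]
tool_rot: [0.186, 0.983, -0.0, 0.001]
ft_force: [0.8, -4.2, 2.9]
gripper_width: 0.0178
```

Run:
```python
from arc import *
arc(.5601,.0616,np.arange(1,9)*.1)
```

```text
pos [0.6176 0.0105 0.0293] ang -0.7265689085912155 rad 76.97147562269801 F [ 0.7774 -4.2254  2.8885] w 0.017780140479674154 t 13.7 j6 -1.290851631127505
0.1 [-2.3  7.3 -0. ]
0.2 [-3.9 14.9 -0. ]
0.3 [-4.6 22.5 -0. ]
0.4 [-4.7 30.2 -0. ]
0.5 [-3.9 37.9 -0. ]
0.6 [-2.4 45.4 -0. ]
0.7 [-0.2 52.8 -0. ]
0.8 [ 2.8 59.9 -0. ]
```

Request:
apply_moves:
  deltas:
    - {"offset":[-1.2,3.6,0],"dr":[0,0,0],"claw":1}
    - {"offset":[-2.3,7.3,0],"dr":[0,0,0],"claw":1}
    - {"offset":[-3.9,14.9,0],"dr":[0,0,0],"claw":1}
    - {"offset":[-4.6,22.5,0],"dr":[0,0,0],"claw":1}
    - {"offset":[-4.7,30.2,0],"dr":[0,0,0],"claw":1}
    - {"offset":[-3.9,37.9,0],"dr":[0,0,0],"claw":1}
    - {"offset":[-2.4,45.4,0],"dr":[0,0,0],"claw":1}
    - {"offset":[-0.2,52.8,0],"dr":[0,0,0],"claw":1}
    - {"offset":[2,58,0],"dr":[0,0,0],"claw":1}
    - {"offset":[2,58,0],"dr":[0,0,0],"claw":1}

```text
t: 14.95
position: [0.6373, 0.0656, 0.0296]
tool_rot: [0.185, 0.983, -0.0, 0.001]
ft_force: [0.1, -2.0, 1.8]
gripper_width: 0.0178
```

Run:
```python
from arc import *
import pickle
arc(.5601,.0616,[.02,.05,.1])
s=state();im=get_image("wrist");c=cam("wrist",s);pickle.dump((s,im),open("w8.pkl","wb"))
u,v=proj(c,[.5601,.0616,.03]);print(u,v, proj(c,[.5601-.0063,.0616+.068,.015]))
u,v=proj(c,[.5601-.0063,.0616+.06,.02]).astype(int);x0=max(u-60,0);y0=max(v-45,0);print(x0,y0)
cv2.imwrite("pics/w8.png",cv2.resize(im[y0:y0+90,x0:x0+120],None,fx=6,fy=6,interpolation=cv2.INTER_CUBIC)[:600,:800,::-1])
```

```text
pos [0.6373 0.0656 0.0296] ang 0.051762881240917887 rad 77.32946342327679 F [ 0.1149 -2.0253  1.8385] w 0.01781400245056875 t 14.95 j6 -1.2017895389243123
0.02 [ 0.7  1.4 -0. ]
0.05 [ 1.7  3.5 -0. ]
0.1 [ 3.5  6.9 -0. ]
258.8345869865637 119.20698084854496 [359.0095  66.9673]
287 26
```

View pics/w8.png

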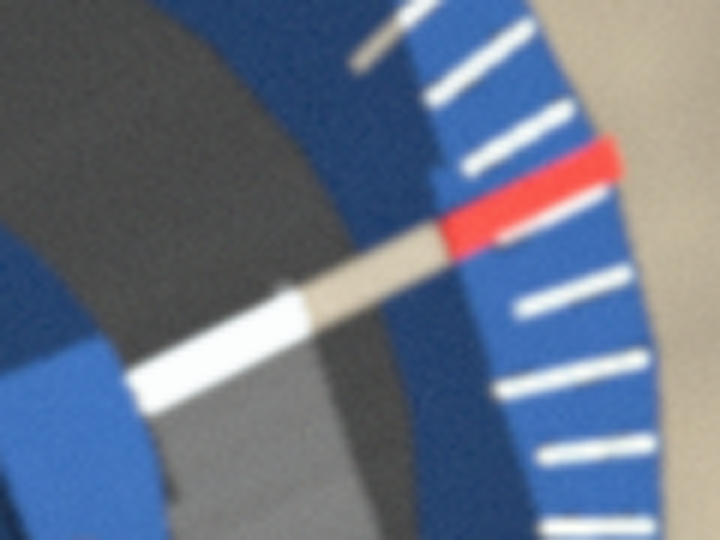

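The pointer's tip at crop (443,240) almost meets the red stripe, which runs from (455,238) to (612,162). I'll measure this with rays, correcting for the height difference.

```bash
cat > al.py <<'E'
from h import *
import pickle,sys
from scipy.ndimage import label
def run(f):
    s,im=pickle.load(open(f,"rb"));c=cam("wrist",s);q=np.array([.5601,.0616])
    return s,im,c,q
def ang(a,b): d=b-a;return np.arctan2(d[1],d[0])
if __name__=="__main__":
    s,im,c,q=run("w8.pkl");w=lambda x,y,z:ray(c,287+x/6,26+y/6,z)
    tip,pb=w(442,240,.025),w(140,395,.025);mi,mo=w(452,240,.015),w(614,161,.015)
    print("tip r",np.hypot(*(tip[:2]-q)),"mark r",np.hypot(*(mi[:2]-q)))
    print("about centre",ang(q,tip[:2]),ang(q,mi[:2]),ang(q,mo[:2]),"diff",ang(q,mi[:2])-ang(q,tip[:2]))
    print("line dirs",ang(pb,tip),ang(mi,mo),"diff",ang(mi,mo)-ang(pb,tip))
    # centre from pointer line + mark line
E
python3 al.py
```

```text
tip r 0.0677526815407996 mark r 0.07035636642385945
about centre 1.6596477178712175 1.6572799815206465 1.6518423054253901 diff -0.0023677363505709703
line dirs 1.6502579178697823 1.6303521309433395 diff -0.019905786926442737
```

The pointer is within about 0.005 rad of the mark by my measurement. I'll relax, release and lift.

Request:
apply_moves:
  deltas:
    - {"offset":[0,0,0],"dr":[0,0,0],"claw":1}
    - {"offset":[0,0,0],"dr":[0,0,0],"claw":0.2}
    - {"offset":[0,0,0],"dr":[0,0,0],"claw":0.2}
    - {"offset":[0,0,0],"dr":[0,0,0],"claw":0.2}
    - {"offset":[0,0,-30],"dr":[0,0,0],"claw":0.2}
    - {"offset":[0,0,-75],"dr":[0,0,0],"claw":0}
    - {"offset":[0,0,-100],"dr":[0,0,0],"claw":0}
    - {"offset":[0,0,-100],"dr":[0,0,0],"claw":0}
    - {"offset":[0,0,-100],"dr":[0,0,0],"claw":0}

```text
t: 16.12
position: [0.6361, 0.0658, 0.1284]
tool_rot: [0.185, 0.983, -0.0, 0.0]
ft_force: [0.2, 0.1, 0.2]
gripper_width: 0.0442
```

```bash
python3 go.py .592 -.083 .10 -0.07
python3 - <<'E'
from h import *
import pickle
s=state();im=get_image("wrist");c=cam("wrist",s);pickle.dump((s,im),open("w9.pkl","wb"))
h=cv2.cvtColor(im,cv2.COLOR_RGB2HSV)
m=((h[...,0]<7)|(h[...,0]>173))&(h[...,1]>150)&(h[...,2]>100)
n,l,st,ce=cv2.connectedComponentsWithStats(m.astype(np.uint8))
for i in range(1,n):
    if st[i,4]>15: print(st[i],ce[i],"z.015",ray(c,*ce[i],.015)[:2],"z.07",ray(c,*ce[i],.07)[:2])
u,v=proj(c,[.5601-.0063,.0616+.06,.02]).astype(int);x0=max(u-60,0);y0=max(v-45,0);print(x0,y0)
cv2.imwrite("pics/w9.png",cv2.resize(im[y0:y0+90,x0:x0+120],None,fx=6,fy=6,interpolation=cv2.INTER_CUBIC)[:,:,::-1])
# pointer: bright low-sat pixels in pointer annulus sector at z=.025
q=np.array([.5601,.0616]);P=[];M=[]
H,W=m.shape
for vv in range(H):
  for uu in range(W):
    if m[vv,uu]:
        p=ray(c,uu,vv,.015)[:2]-q;r=np.hypot(*p)
        if .066<r<.092:M.append(np.arctan2(p[1],p[0]))
    if h[vv,uu,1]<70 and h[vv,uu,2]>135:
        p=ray(c,uu,vv,.025)[:2]-q;r=np.hypot(*p);a=np.arctan2(p[1],p[0])
        if .05<r<.066 and abs(a-1.655)<.15:P.append(a)
print("mark",np.mean(M),len(M),"ptr",np.mean(P),np.std(P),len(P))
E
```

```text
pos [0.6361 0.0658 0.1284] t 16.125 F [0.2131 0.0907 0.201 ] w 0.04416083915869392
offset [ -13.2 -154.6   28.5] dr [-0.     0.001  1.268]
[346  70  19  11  65] [354.3538  74.5231] z.015 [0.5526 0.1396] z.07 [0.5543 0.1319]
[118 202  31  24 405] [133.3506 213.0716] z.015 [ 0.5957 -0.117 ] z.07 [ 0.5898 -0.0795]
[608 269  17  13 157] [616.3121 275.1019] z.015 [0.8518 0.3399] z.07 [0.8007 0.2969]
[329 307  20   9  98] [337.9286 311.7245] z.015 [0.7845 0.0389] z.07 [0.7454 0.0489]
[328 349  19   8 121] [337.0661 351.9917] z.015 [0.8369 0.0186] z.07 [0.7885 0.0322]
276 38
mark 1.6669596461812508 65 ptr 1.6667369705787296 0.02792918710595388 110
```

The mark is at 1.6670 and the pointer at 1.6667, so they agree. Back to the lever grip.

Request:
apply_moves:
  deltas:
    - {"offset":[-1,-18,0],"dr":[0,0,0.16],"claw":0}
    - {"offset":[-3,-37,0],"dr":[0,0,0.32],"claw":0}
    - {"offset":[-4,-56,0],"dr":[0,0,0.48],"claw":0}
    - {"offset":[-6,-75,0],"dr":[0,0,0.64],"claw":0}
    - {"offset":[-7,-94,0],"dr":[0,0,0.8],"claw":0}
    - {"offset":[-8,-113,5],"dr":[0,0,0.96],"claw":0}
    - {"offset":[-10,-132,10],"dr":[0,0,1.12],"claw":0}
    - {"offset":[-11.5,-154.2,20],"dr":[0,0,1.268],"claw":0}
    - {"offset":[-11.5,-154.2,28.5],"dr":[0,0,1.268],"claw":0}
    - {"offset":[-11.5,-154.2,28.5],"dr":[0,0,1.268],"claw":0}

```text
t: 17.42
position: [0.5892, -0.0812, 0.0979]
tool_rot: [0.731, 0.683, -0.001, -0.001]
ft_force: [0.3, 0.9, 0.4]
gripper_width: 0.0435
```

Run:
```python
from h import *
s=state();im=get_image("wrist");c=cam("wrist",s)
h=cv2.cvtColor(im,cv2.COLOR_RGB2HSV)
m=((h[...,0]<7)|(h[...,0]>173))&(h[...,1]>150)&(h[...,2]>100)
n,l,st,ce=cv2.connectedComponentsWithStats(m.astype(np.uint8))
for i in range(1,n):
    if st[i,4]>100: print(st[i],ce[i],"z.07",ray(c,*ce[i],.07)[:2])
print(s["position"],s["tool_rot"])
```

```text
[ 537   19   84   53 2712] [580.3827  45.92  ] z.07 [0.7694 0.0231]
[305 202  20  28 391] [314.3657 214.8926] z.07 [ 0.5906 -0.0806]
[ 0.5892 -0.0812  0.0979] [ 0.7307  0.6827 -0.0012 -0.0015]
```

Request:
apply_moves:
  deltas:
    - {"offset":[0,1.4,30],"dr":[0,0,0],"claw":0}
    - {"offset":[0,1.4,60],"dr":[0,0,0],"claw":0}
    - {"offset":[0,1.4,77],"dr":[0,0,0],"claw":0}
    - {"offset":[0,1.4,77],"dr":[0,0,0],"claw":0}
    - {"offset":[0,1.4,77],"dr":[0,0,0],"claw":1}
    - {"offset":[0,1.4,77],"dr":[0,0,0],"claw":1}
    - {"offset":[0,1.4,77],"dr":[0,0,0],"claw":1}
    - {"offset":[0,1.4,77],"dr":[0,0,0],"claw":1}
  grip_force: 40

```text
t: 18.48
position: [0.5898, -0.0811, 0.0222]
tool_rot: [0.731, 0.683, -0.001, -0.002]
ft_force: [-4.5, -0.3, 5.2]
gripper_width: 0.015
```

```bash
cat > lev.py <<'E'
from h import *
import sys
pv=np.array([.5467,-.0227]);s=state();p=s["position"][:2];F=s["ft_force"]
d=p-pv;a0=np.arctan2(d[1],d[0]);u=d/np.hypot(*d);t=np.array([-u[1],u[0]])
C=R.from_quat(s["tool_rot"]);a=-.07
Y=np.array([np.cos(a),np.sin(a),0]);Z=np.array([0,0,-1.]);M=R.from_matrix(np.c_[np.cross(Y,Z),Y,Z])
print("t",s["t"],"lever",round(a0+1.725,3),"r",np.round(np.hypot(*d)*1000,1),"z",s["position"][2],"Ftan",F[:2]@t,"Frad",F[:2]@u,"Fz",F[2],"w",s["gripper_width"],"dr",np.round((C.inv()*M).as_rotvec(),3))
for x in map(float,sys.argv[1:]):
    T=pv+.075*np.array([np.cos(a0+x),np.sin(a0+x)])
    print(x,np.round(tool(s,np.r_[T-p,0.021-s["position"][2]]),1))
E
python3 lev.py -.05 -.1 -.15 -.2 -.25 -.3
```

```text
t 18.475 lever 0.789 r 72.6 z 0.022212992236326334 Ftan -3.7884700326689873 Frad -2.3789929591366894 Fz 5.210940702815335 w 0.01499251464255411 dr [-0.004 -0.     0.002]
-0.05 [-4.2 -1.4  1.2]
-0.1 [-6.4 -4.4  1.2]
-0.15 [-8.4 -7.5  1.2]
-0.2 [-10.3 -10.8   1.3]
-0.25 [-12.1 -14.1   1.3]
-0.3 [-13.6 -17.5   1.3]
```

```bash
sed -i 's/\[.5467,-.0227\]/[.5452,-.0213]/; s/0.021-s/0.022-s/' lev.py; python3 lev.py -.04 -.08 -.12 -.16 -.2 -.24 -.28 -.32
```

```text
t 18.475 lever 0.794 r 74.6 z 0.022212992236326334 Ftan -3.776392964387008 Frad -2.3981177757944265 Fz 5.210940702815335 w 0.01499251464255411 dr [-0.004 -0.     0.002]
-0.04 [-2.2 -2.1  0.2]
-0.08 [-4.  -4.5  0.2]
-0.12 [-5.7 -6.9  0.2]
-0.16 [-7.3 -9.4  0.3]
-0.2 [ -8.8 -12.    0.3]
-0.24 [-10.3 -14.7   0.3]
-0.28 [-11.6 -17.4   0.3]
-0.32 [-12.7 -20.1   0.3]
```

Request:
apply_moves:
  deltas:
    - {"offset":[-1.1,-1,0],"dr":[0,0,0],"claw":1}
    - {"offset":[-2.2,-2.1,0],"dr":[0,0,0],"claw":1}
    - {"offset":[-4,-4.5,0],"dr":[0,0,0],"claw":1}
    - {"offset":[-5.7,-6.9,0],"dr":[0,0,0],"claw":1}
    - {"offset":[-7.3,-9.4,0],"dr":[0,0,0],"claw":1}
    - {"offset":[-8.8,-12,0],"dr":[0,0,0],"claw":1}
    - {"offset":[-8.8,-12,0],"dr":[0,0,0],"claw":1}

```text
t: 19.35
position: [0.5795, -0.0877, 0.0226]
tool_rot: [0.731, 0.682, 0.001, -0.001]
ft_force: [5.1, 7.6, -3.3]
gripper_width: 0.0151
```

```bash
python3 lev.py -.05 -.1 -.15 -.2 -.25 -.3 -.35
```

```text
t 19.35 lever 0.631 r 74.7 z 0.02257781668245147 Ftan 7.98820199166317 Frad -4.3999310357453085 Fz -3.2809865677888475 w 0.015129438944909196 dr [-0.    -0.002  0.001]
-0.05 [-2.1 -3.1  0.6]
-0.1 [-3.8 -6.4  0.6]
-0.15 [-5.3 -9.9  0.6]
-0.2 [ -6.7 -13.4   0.6]
-0.25 [ -7.9 -16.9   0.6]
-0.3 [ -8.9 -20.5   0.6]
-0.35 [ -9.7 -24.2   0.6]
```

Request:
apply_moves:
  deltas:
    - {"offset":[-2.1,-3.1,0],"dr":[0,0,0],"claw":1}
    - {"offset":[-3.8,-6.4,0],"dr":[0,0,0],"claw":1}
    - {"offset":[-4.6,-8.2,0],"dr":[0,0,0],"claw":1}
    - {"offset":[-5.3,-9.9,0],"dr":[0,0,0],"claw":1}
    - {"offset":[-6,-11.6,0],"dr":[0,0,0],"claw":1}
    - {"offset":[-6.7,-13.4,0],"dr":[0,0,0],"claw":1}
    - {"offset":[-6.7,-13.4,0],"dr":[0,0,0],"claw":1}

```text
t: 20.23
position: [0.5684, -0.0923, 0.0227]
tool_rot: [0.731, 0.682, 0.003, 0.0]
ft_force: [6.9, 6.8, -5.8]
gripper_width: 0.0152
```

```bash
python3 lev.py -.05 -.1 -.15 -.2 -.25 -.3 -.35
```

```text
t 20.225 lever 0.469 r 74.7 z 0.022687697092412133 Ftan 8.68480892831199 Frad -4.364312439832839 Fz -5.800476834525663 w 0.015212005786090539 dr [ 0.004 -0.004  0.   ]
-0.05 [-1.6 -3.4  0.7]
-0.1 [-2.7 -7.   0.6]
-0.15 [ -3.7 -10.6   0.6]
-0.2 [ -4.5 -14.3   0.6]
-0.25 [ -5.1 -18.    0.6]
-0.3 [ -5.5 -21.7   0.6]
-0.35 [ -5.7 -25.4   0.6]
```

Request:
apply_moves:
  deltas:
    - {"offset":[-1.2,-3.4,0.5],"dr":[0.002,-0.002,0],"claw":1}
    - {"offset":[-2.2,-7,0.5],"dr":[0.004,-0.004,0],"claw":1}
    - {"offset":[-2.7,-8.8,0.5],"dr":[0.004,-0.004,0],"claw":1}
    - {"offset":[-3.2,-10.6,0.5],"dr":[0.004,-0.004,0],"claw":1}
    - {"offset":[-3.6,-12.5,0.5],"dr":[0.004,-0.004,0],"claw":1}
    - {"offset":[-4,-14.3,0.5],"dr":[0.004,-0.004,0],"claw":1}
    - {"offset":[-4,-14.3,0.5],"dr":[0.004,-0.004,0],"claw":1}

```text
t: 21.1
position: [0.5577, -0.0951, 0.0227]
tool_rot: [0.732, 0.682, 0.003, 0.002]
ft_force: [7.7, 3.3, -6.1]
gripper_width: 0.0147
```

```bash
sed -i 's/pv+.075/pv+.0744/' lev.py; python3 lev.py -.05 -.1 -.15 -.2 -.25 -.3 -.35
```

```text
t 21.1 lever 0.322 r 74.9 z 0.022670225415362365 Ftan 8.100657947801734 Frad -1.9308538639756538 Fz -6.090896606331291 w 0.01469300427572924 dr [ 0.007 -0.001 -0.001]
-0.05 [-0.3 -3.8  0.6]
-0.1 [-0.9 -7.4  0.6]
-0.15 [ -1.3 -11.1   0.6]
-0.2 [ -1.6 -14.8   0.6]
-0.25 [ -1.6 -18.6   0.5]
-0.3 [ -1.5 -22.3   0.5]
-0.35 [ -1.2 -26.    0.5]
```

Request:
apply_moves:
  deltas:
    - {"offset":[-0.3,-3.8,0.5],"dr":[0.004,-0.001,0],"claw":1}
    - {"offset":[-0.9,-7.4,0.5],"dr":[0.006,-0.001,0],"claw":1}
    - {"offset":[-1.1,-9.2,0.5],"dr":[0.006,-0.001,0],"claw":1}
    - {"offset":[-1.3,-11.1,0.5],"dr":[0.006,-0.001,0],"claw":1}
    - {"offset":[-1.3,-11.1,0.5],"dr":[0.006,-0.001,0],"claw":1}

```text
t: 21.72
position: [0.551, -0.096, 0.0227]
tool_rot: [0.732, 0.681, 0.003, 0.003]
ft_force: [8.9, 2.1, -7.8]
gripper_width: 0.0148
```

```bash
python3 lev.py -.05 -.1 -.15 -.2 -.25 -.3 -.35
```

```text
t 21.725 lever 0.232 r 74.9 z 0.022732175200367938 Ftan 9.048827485171921 Frad -1.3621745930467117 Fz -7.789033499107947 w 0.014834027954242964 dr [ 0.009  0.    -0.001]
-0.05 [ 0.1 -3.8  0.7]
-0.1 [-0.2 -7.5  0.7]
-0.15 [ -0.3 -11.2   0.6]
-0.2 [ -0.2 -14.9   0.6]
-0.25 [  0.1 -18.6   0.6]
-0.3 [  0.5 -22.3   0.5]
-0.35 [  1.2 -26.    0.5]
```

Request:
apply_moves:
  deltas:
    - {"offset":[0,-3.8,1],"dr":[0.004,0,0],"claw":1}
    - {"offset":[-0.2,-7.5,2],"dr":[0.008,0,0],"claw":1}
    - {"offset":[-0.2,-9.3,2],"dr":[0.008,0,0],"claw":1}
    - {"offset":[-0.3,-11.2,2],"dr":[0.008,0,0],"claw":1}
    - {"offset":[-0.3,-11.2,2],"dr":[0.008,0,0],"claw":1}

```text
t: 22.35
position: [0.5461, -0.0963, 0.0224]
tool_rot: [0.732, 0.681, 0.004, 0.005]
ft_force: [9.9, 3.4, -0.9]
gripper_width: 0.0149
```

```bash
python3 lev.py -.05 -.1 -.15 -.2 -.25 -.3 -.35
```

```text
t 22.35 lever 0.166 r 75.0 z 0.022429635249760466 Ftan 9.959812193222726 Frad -3.3059130962181915 Fz -0.8580239566930397 w 0.014925494459999949 dr [ 0.012  0.001 -0.002]
-0.05 [ 0.4 -3.8  0.4]
-0.1 [ 0.4 -7.5  0.3]
-0.15 [  0.5 -11.2   0.3]
-0.2 [  0.9 -14.9   0.2]
-0.25 [  1.4 -18.6   0.2]
-0.3 [  2.1 -22.2   0.2]
-0.35 [  3.  -25.9   0.1]
```

Request:
apply_moves:
  deltas:
    - {"offset":[0.4,-3.8,1],"dr":[0.005,0,0],"claw":1}
    - {"offset":[0.4,-7.5,1.5],"dr":[0.01,0,0],"claw":1}
    - {"offset":[0.4,-9.3,1.5],"dr":[0.01,0,0],"claw":1}
    - {"offset":[0.5,-11.2,1.5],"dr":[0.01,0,0],"claw":1}
    - {"offset":[0.7,-13,1.5],"dr":[0.01,0,0],"claw":1}
    - {"offset":[0.7,-13,1.5],"dr":[0.01,0,0],"claw":1}

```text
t: 23.1
position: [0.5399, -0.0961, 0.0225]
tool_rot: [0.732, 0.681, 0.004, 0.006]
ft_force: [9.2, 1.4, -1.6]
gripper_width: 0.0153
```

```bash
python3 lev.py -.05 -.1 -.15 -.2 -.25 -.3 -.35
```

```text
t 23.1 lever 0.083 r 75.0 z 0.02252364586236375 Ftan 9.093078536309456 Frad -2.0531915522006416 Fz -1.5929789785054176 w 0.015278700602908833 dr [ 0.014  0.003 -0.003]
-0.05 [ 0.7 -3.7  0.5]
-0.1 [ 1.  -7.4  0.4]
-0.15 [  1.5 -11.1   0.4]
-0.2 [  2.1 -14.8   0.3]
-0.25 [  2.9 -18.4   0.3]
-0.3 [  3.9 -22.    0.2]
-0.35 [  5.1 -25.5   0.2]
```

Request:
apply_moves:
  deltas:
    - {"offset":[0.7,-3.7,1],"dr":[0.005,0,0],"claw":1}
    - {"offset":[1,-7.4,1],"dr":[0.01,0.002,0],"claw":1}
    - {"offset":[1.2,-9.3,1],"dr":[0.012,0.002,0],"claw":1}
    - {"offset":[1.5,-11.1,1],"dr":[0.012,0.002,0],"claw":1}
    - {"offset":[1.8,-13,1],"dr":[0.012,0.002,0],"claw":1}
    - {"offset":[1.8,-13,1],"dr":[0.012,0.002,0],"claw":1}

```text
t: 23.85
position: [0.5333, -0.0953, 0.0227]
tool_rot: [0.732, 0.681, 0.003, 0.006]
ft_force: [10.3, -2.1, -5.7]
gripper_width: 0.0148
```

```bash
python3 lev.py -.05 -.1 -.15 -.2 -.25 -.3 -.35; python3 -c "
from h import *
for i in range(4):
    get_image('wrist');print(state()['ft_force'])"
```

```text
t 23.85 lever -0.006 r 75.0 z 0.02265192913216498 Ftan 10.515313492498246 Frad 0.39207712405073775 Fz -5.73628361211331 w 0.014845086440981188 dr [ 0.013  0.003 -0.003]
-0.05 [ 1.  -3.7  0.6]
-0.1 [ 1.6 -7.3  0.6]
-0.15 [  2.4 -11.    0.5]
-0.2 [  3.3 -14.6   0.5]
-0.25 [  4.5 -18.1   0.4]
-0.3 [  5.8 -21.6   0.4]
-0.35 [  7.3 -25.    0.3]
[10.2703 -1.1209 -5.0879]
[10.9497 -1.6108 -6.0446]
[10.8407 -1.2759 -4.1702]
[ 9.7323 -1.3232 -4.2167]
```

Request:
apply_moves:
  deltas:
    - {"offset":[1,-3.7,1],"dr":[0.005,0.001,0],"claw":1}
    - {"offset":[1.6,-7.3,1.5],"dr":[0.01,0.002,0],"claw":1}
    - {"offset":[2,-9.2,1.5],"dr":[0.012,0.002,0],"claw":1}
    - {"offset":[2.4,-11,1.5],"dr":[0.012,0.002,0],"claw":1}
    - {"offset":[2.8,-12.8,1.5],"dr":[0.012,0.002,0],"claw":1}
    - {"offset":[2.8,-12.8,1.5],"dr":[0.012,0.002,0],"claw":1}

```text
t: 24.8
position: [0.5277, -0.0942, 0.0226]
tool_rot: [0.732, 0.681, 0.003, 0.006]
ft_force: [11.1, -4.2, -4.5]
gripper_width: 0.015
```

```bash
sed -i 's/;F=s\["ft_force"\]/;F=s["ft_force"]\nfs=[F]\nfor i in range(5): get_image("wrist");fs.append(state()["ft_force"])\nF=np.mean(fs,0)/' lev.py; python3 lev.py -.05 -.1 -.15 -.2 -.25 -.3 -.35
```

```text
t 24.8 lever -0.082 r 75.0 z 0.022632262062853258 Ftan 11.339908836314807 Frad 0.9767922774829917 Fz -4.310038040233381 w 0.01499246197073484 dr [ 0.013  0.004 -0.003]
-0.05 [ 1.3 -3.6  0.6]
-0.1 [ 2.2 -7.2  0.5]
-0.15 [  3.2 -10.7   0.5]
-0.2 [  4.5 -14.3   0.4]
-0.25 [  5.9 -17.7   0.4]
-0.3 [  7.4 -21.1   0.3]
-0.35 [  9.2 -24.4   0.3]
```

Request:
apply_moves:
  deltas:
    - {"offset":[1.3,-3.6,1],"dr":[0.005,0.001,0],"claw":1}
    - {"offset":[2.2,-7.2,1],"dr":[0.01,0.002,0],"claw":1}
    - {"offset":[2.7,-9,1],"dr":[0.012,0.002,0],"claw":1}
    - {"offset":[3.2,-10.7,1],"dr":[0.012,0.002,0],"claw":1}
    - {"offset":[3.8,-12.5,1],"dr":[0.012,0.002,0],"claw":1}
    - {"offset":[3.8,-12.5,1],"dr":[0.012,0.002,0],"claw":1}

```text
t: 25.8
position: [0.522, -0.0926, 0.0228]
tool_rot: [0.732, 0.681, 0.002, 0.007]
ft_force: [10.8, -6.0, -7.0]
gripper_width: 0.0151
```

```bash
python3 lev.py -.05 -.1 -.15 -.2 -.25 -.3
```

```text
t 25.8 lever -0.161 r 75.0 z 0.02275318215615397 Ftan 12.053414335481163 Frad 2.3670926984971987 Fz -6.538465647387748 w 0.015131000230023088 dr [ 0.013  0.006 -0.003]
-0.05 [ 1.6 -3.5  0.7]
-0.1 [ 2.7 -7.   0.6]
-0.15 [  4.1 -10.5   0.6]
-0.2 [  5.6 -13.9   0.5]
-0.25 [  7.2 -17.2   0.5]
-0.3 [  9.1 -20.4   0.4]
```

Request:
apply_moves:
  deltas:
    - {"offset":[1.6,-3.5,1],"dr":[0.005,0.002,0],"claw":1}
    - {"offset":[2.9,-7,1.5],"dr":[0.01,0.004,0],"claw":1}
    - {"offset":[3.6,-8.8,1.5],"dr":[0.012,0.004,0],"claw":1}
    - {"offset":[4.3,-10.5,1.5],"dr":[0.012,0.004,0],"claw":1}
    - {"offset":[5,-12.2,1.5],"dr":[0.012,0.004,0],"claw":1}
    - {"offset":[5,-12.2,1.5],"dr":[0.012,0.004,0],"claw":1}

```text
t: 26.8
position: [0.5169, -0.0907, 0.0227]
tool_rot: [0.732, 0.681, 0.002, 0.007]
ft_force: [10.3, -11.0, -5.8]
gripper_width: 0.0151
```

```bash
python3 lev.py -.05 -.1 -.15 -.2 -.25 -.3
```

```text
t 26.8 lever -0.232 r 75.0 z 0.022678388129886748 Ftan 12.763932659564118 Frad 5.7077262031119425 Fz -5.105472652531087 w 0.015114123671280498 dr [ 0.013  0.007 -0.002]
-0.05 [ 1.8 -3.3  0.6]
-0.1 [ 3.2 -6.8  0.6]
-0.15 [  4.8 -10.1   0.5]
-0.2 [  6.5 -13.4   0.5]
-0.25 [  8.4 -16.6   0.4]
-0.3 [ 10.5 -19.7   0.4]
```

Request:
apply_moves:
  deltas:
    - {"offset":[1.3,-3.3,1],"dr":[0.005,0.003,0],"claw":1}
    - {"offset":[2.4,-6.8,1.3],"dr":[0.01,0.005,0],"claw":1}
    - {"offset":[3.1,-8.5,1.3],"dr":[0.012,0.005,0],"claw":1}
    - {"offset":[3.9,-10.1,1.3],"dr":[0.012,0.005,0],"claw":1}
    - {"offset":[4.7,-11.8,1.3],"dr":[0.012,0.005,0],"claw":1}
    - {"offset":[4.7,-11.8,1.3],"dr":[0.012,0.005,0],"claw":1}

```text
t: 27.8
position: [0.5123, -0.0887, 0.0227]
tool_rot: [0.732, 0.681, 0.002, 0.007]
ft_force: [11.0, -8.8, -6.3]
gripper_width: 0.0153
```

```bash
python3 lev.py -.05 -.1 -.15
```

```text
t 27.8 lever -0.3 r 75.0 z 0.02268336756686823 Ftan 13.5069849099761 Frad 3.344670915049084 Fz -5.56099801816504 w 0.015293783650242346 dr [ 0.013  0.007 -0.002]
-0.05 [ 2.  -3.2  0.6]
-0.1 [ 3.7 -6.5  0.6]
-0.15 [ 5.5 -9.8  0.5]
```

13.5 N averaged just after the slow step, in the middle of the firm band. I'll relax, release and lift clear.

Request:
apply_moves:
  deltas:
    - {"offset":[0,0,0],"dr":[0,0,0],"claw":1}
    - {"offset":[0,0,0],"dr":[0,0,0],"claw":0}
    - {"offset":[0,0,0],"dr":[0,0,0],"claw":0}
    - {"offset":[0,0,0],"dr":[0,0,0],"claw":0}
    - {"offset":[0,0,-30],"dr":[0,0,0],"claw":0}
    - {"offset":[0,0,-80],"dr":[0,0,0],"claw":0}
    - {"offset":[0,0,-130],"dr":[0,0,0],"claw":0}
    - {"offset":[0,0,-180],"dr":[0,0,0],"claw":0}
    - {"offset":[0,0,-180],"dr":[0,0,0],"claw":0}
    - {"offset":[0,0,-180],"dr":[0,0,0],"claw":0}

```text
t: 29.3
position: [0.5094, -0.087, 0.2022]
tool_rot: [0.732, 0.681, 0.002, 0.007]
ft_force: [-0.6, -0.2, 0.1]
gripper_width: 0.0437
```

Run:
```python
from h import *
s=state();im=get_image("wrist");c=cam("wrist",s)
print(s["t"],s["position"],s["ft_force"],s["gripper_width"])
g=proj(c,[.5123,-.0887,.078]);q=proj(c,[.5601,.0616,.03]);print("grip pred",g,"axis",q)
cv2.imwrite("pics/w10.png",cv2.resize(im[0:270,150:510],None,fx=2.2,fy=2.2,interpolation=cv2.INTER_CUBIC)[:600,:800,::-1])
```

```text
29.3 [ 0.5094 -0.087   0.2022] [-0.5994 -0.2438  0.0929] 0.043712955006029015
grip pred [314.0624 185.1959] axis [348.9925  31.0583]
```

View pics/w10.png

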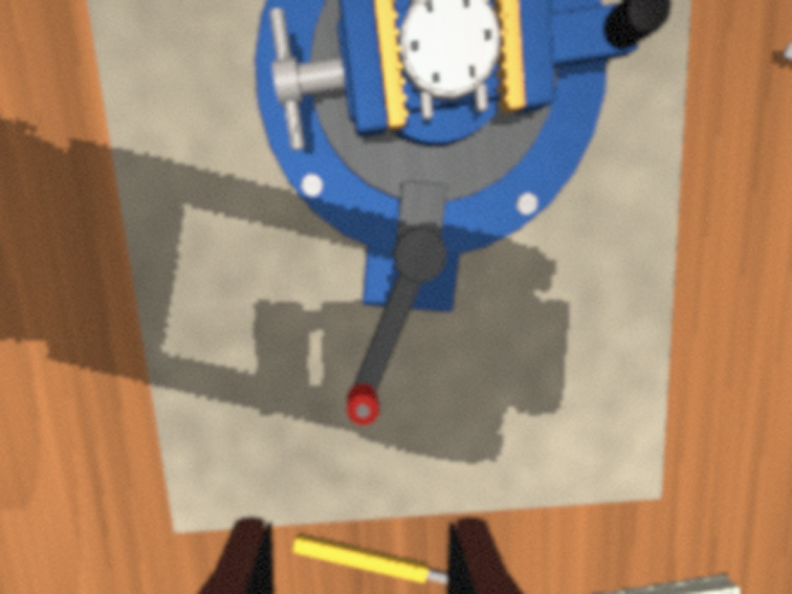

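The lever stays at its tightened angle, with the grip at crop (362,405), and the gripper is clear. I'll shift +y once to check the pointer.

Request:
apply_moves:
  deltas:
    - {"offset":[50,0,-10],"dr":[0,0,0],"claw":0}
    - {"offset":[100,0,-20],"dr":[0,0,0],"claw":0}
    - {"offset":[130,0,-30],"dr":[0,0,0],"claw":0}
    - {"offset":[130,0,-30],"dr":[0,0,0],"claw":0}
    - {"offset":[130,0,-30],"dr":[0,0,0],"claw":0}

```text
t: 29.98
position: [0.517, 0.0424, 0.2291]
tool_rot: [0.732, 0.681, -0.0, 0.005]
ft_force: [0.9, 0.9, -0.5]
gripper_width: 0.0437
```

Run:
```python
from h import *
s=state();im=get_image("wrist");c=cam("wrist",s)
h=cv2.cvtColor(im,cv2.COLOR_RGB2HSV);q=np.array([.5601,.0616]);P=[];M=[]
for vv in range(400):
  for uu in range(640):
    if (h[vv,uu,0]<7 or h[vv,uu,0]>173) and h[vv,uu,1]>150 and h[vv,uu,2]>100:
        p=ray(c,uu,vv,.015)[:2]-q;r=np.hypot(*p)
        if .066<r<.092:M.append(np.arctan2(p[1],p[0]))
    if h[vv,uu,1]<70 and h[vv,uu,2]>135:
        p=ray(c,uu,vv,.025)[:2]-q;r=np.hypot(*p);a=np.arctan2(p[1],p[0])
        if .05<r<.066 and abs(a-1.655)<.15:P.append(a)
print("mark",np.mean(M),len(M),"ptr",np.mean(P),np.std(P),len(P),s["t"],s["position"])
u,v=proj(c,[.5548,.125,.02]).astype(int);x0=max(u-60,0);y0=max(v-45,0);print(x0,y0)
cv2.imwrite("pics/w11.png",cv2.resize(im[y0:y0+90,x0:x0+120],None,fx=6,fy=6,interpolation=cv2.INTER_CUBIC)[:,:,::-1])
```

```text
mark 1.6668718792193613 27 ptr 1.664822828538755 0.03253303244887734 69 29.975 [0.517  0.0424 0.2291]
277 53
```

View pics/w11.png

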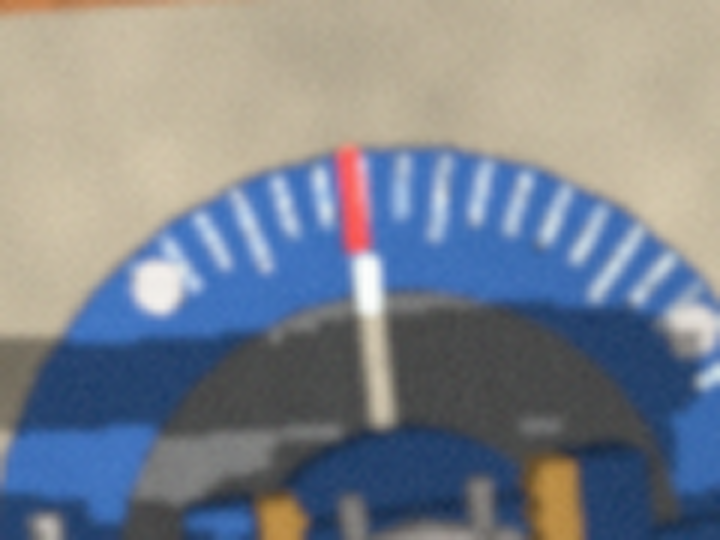

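The pointer tip at crop (367,257) stands at the mark's inner end at (357,250). I'll ray-check the offset.

Run:
```python
from h import *
s=state();c=cam("wrist",s);q=np.array([.5601,.0616])
w=lambda x,y,z:ray(c,277+x/6,53+y/6,z)
A=lambda p:(np.arctan2(*(p[:2]-q)[::-1]),np.hypot(*(p[:2]-q)))
for n,x,y,z in(("tip",367,256,.025),("ptr base",383,428,.025),("mark in",357,251,.015),("mark mid",352,200,.015),("mark out",348,148,.015)):print(n,A(w(x,y,z)))
```

```text
tip (np.float64(1.6427472798459957), np.float64(0.06643736937187748))
ptr base (np.float64(1.6665581927550166), np.float64(0.032753617640222284))
mark in (np.float64(1.6586572036153118), np.float64(0.06773595922356017))
mark mid (np.float64(1.6541573620416696), np.float64(0.07762688940574457))
mark out (np.float64(1.6481641649642766), np.float64(0.08752905168032434))
```

```bash
python3 -c "
from bench import *
s=state();print(s['t'],s['ft_force'],s['qd']);print(close_job())"
```

```text
30.025 [ 0.00651647 -0.26534972 -0.23063668] [-0.01065955 -0.00358063 -0.00343408  0.00206093  0.0019263   0.00493996]
the job is handed in; nothing more can be done
None
```

I carried out all three steps in the order asked and handed the job in at 30 s, with the gripper open and clear of everything. The hand-in gave no verdict.

- **Lever loosened:** I swung the red lever to its loose stop. It stopped moving while the push rose to 19 N.
- **Head turned:** I swung the head about 0.8 rad by the black post until the pointer stood at the red mark.
- **Lever tightened:** I tightened the lever in slow steps to about -0.30 rad. The push, averaged over several readings, was 13.5 N, in the middle of the firm band. The highest averaged push while tightening was 13.5 N. The lever stayed where I left it.

**Checks that failed or disagreed:**
- **First grasp missed:** the fingers closed on nothing because the real fingertips sit about 36 mm behind the reported tool point. The lever did not move, and I then gripped it deeper.
- **Pointer alignment:** the colour-mask check after tightening put the pointer within 0.002 rad of the mark. A hand-picked check on the same picture showed it 0.016 rad (about 1 mm) short, which is under one pixel. A closer picture before tightening showed 0.002 rad the other way.

I saw no contact with the watch or the other things on the bench in the wrist pictures. I did not take a final overview picture of the whole bench.

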